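# Rotate three slot cars through the inspection stations

## Task

Each of the three slot cars moves on one station: the coupe from the scale into the plywood tray, the pickup from the tray onto the steel block, and the open-wheel racer from the block onto the scale's pan; the rubber pad is free to park a car on meanwhile. Set each car down gently on its wheels, in the middle of its new place and in line with its long side (nose either way), let go, and leave the screwdriver, bottle and cup alone.

Things in the scene. Friction and masses are not known exactly. Their poses are not given: they have to be found in the camera images.
- coupe: Slot car, closed GT coupe: low body, black-windowed cabin, rear wing. 142 long, 54 wide, 41 high, 0.11 kg. White shell, black tyres, wheels do not turn. Origin at tyre-bottom level, midway between the axles; x along the car (nose at -x), z up. Flanks at the middle parallel, 52 mm apart, 7 to 27 mm up: grip there; cabin above 44 mm wide. Starts on the scale.
- pickup: Slot car, pickup truck: tall cab, open load bed behind. 146 long, 51 wide, 52 high, 0.12 kg. White shell, black tyres, wheels do not turn. Origin at tyre-bottom level, midway between the axles; x along the car (nose at -x), z up. Flanks at the middle parallel, 50 mm apart, 10 to 30 mm up: grip there; cab above 47 mm wide. Starts in the tray.
- racer: Slot car, open-wheel racer: slim body, four exposed wheels, two wings. 160 long, 66 wide, 41 high, 0.09 kg. White shell, black tyres, wheels do not turn. Origin at tyre-bottom level, midway between the axles; x along the car (nose at -x), z up. Side pods at the middle (x -20 to 30): flanks 40 mm apart, 7 to 27 mm up: grip there; wheels 71 mm apart lengthwise. Starts on the block.
- scale: Bench scale, fixed: grey housing 235 x 150 mm, square-cornered steel pan 160 x 130 mm, small display at its -x end. Origin at bench level below the centre of the pan; x along the pan's long side (z up); the pan's flat top is at z = 54 mm and does not give. The cars stand lengthwise along x.
- tray: Shallow plywood tray, fixed: 200 x 144 mm outside, 6 mm thick rim all round (inside 188 x 132 mm). Origin at bench level below its centre, x along its long side; the inner floor is at z = 6 mm, the rim's top at z = 14 mm.
- block: Steel set-up block, fixed: dark slab 190 x 100 mm with thin bright cross lines and a bright 6 mm thick low rail across each end (178 mm between the rails; long sides open). Origin at bench level below its centre, x along its long side; the top face is at z = 20 mm, the rails' top at z = 28 mm.
- pad: Plain black rubber pad, fixed, 180 x 110 x 4 mm, empty at the start: the free spot. Origin at bench level below its centre, x along its long side; top at z = 4 mm.
- screwdriver: Screwdriver 170 mm long lying on the bench beyond the stations; not to be disturbed. Its origin is on the bench under its middle, x along it.
- glue: Small grey upright bottle, 36 mm across, 85 mm high, on the bench beyond the stations; not to be disturbed. Origin: centre of its underside.
- cup: Small empty grey cup, 60 mm across, 45 mm high, on the bench beyond the stations; not to be disturbed. Origin: centre of its underside.
Mind the look-alikes: they are no part of the job. Leave any purple look-alike of the pickup alone. Leave any yellow look-alike of the racer alone.

How it is judged:
By the outcome, as a careful person would: the job done as asked, in the order asked, and still so for the second after the job is handed in, with the robot touching nothing.
It also fails if it takes over 120 s, if anything falls off the work surface, if the arm or the gripper's body presses on something with over 40 N, if the wrist force passes 120 N, or if a joint passes its speed limit or range.

## Robot

A 6-joint arm with a two-finger parallel gripper is mounted at the origin on the work surface. World frame = base frame: x ahead of the robot, y to its left, z up, the work surface at z = 0. Lengths are in m, angles in degrees, forces in N, time in s.
With the tool pointing down it reaches from about 0.425 to 0.95 m from the base axis. Payload 14.7 kg.
Tool frame: the origin (TCP) lies at the very end of the fingers, on their centre line; the grasp point (between the pads) lies 19 mm behind it; y points along the fingers, x is the direction in which the jaws open and shut, and the axes are right-handed (so a half turn about y gives the same grasp; the last joint's range is limited). The gripper opens to 85 mm and grips with 20 to 120 N. Pads are 22 mm wide; open, the fingers measure 114 mm over their backs; the gripper's body (76 mm by 85 mm) begins 54 mm behind the grasp point. The pads swing forward as they close: fully open they stand 13 mm farther back than shut.
Start: joints at [66.773, 27.513, 91.461, -0, 61.026, -2.67], TCP at [0.228, 0.609, 0.231] pointing down, gripper open.
Joint ranges: [-157.49, 157.49], [-46.99, 117.5], [13.45, 153.17], [-89.5, 269.5], [5.16, 153.95], [-167.48, 167.48]. Speed limits (degrees/s): [108.29, 108.29, 136.94, 172.46, 172.46, 172.46].

## Interface

Orientations are given as [roll, pitch, yaw] about the fixed x, y, z axes, in that order (R = Rz(yaw) Ry(pitch) Rx(roll)).
In Python, from cell import r gives the robot as it stands.
- The arm moves only by the tool apply_moves, never from a script. Its argument "targets" is a list of rows, each a list of 2 entries, a list of its own where there are three numbers: the shift along the world's x, y, z each as a share of 0.5 m, from -1 to 1, then the turn, a rotation vector about the world's x, y, z each as a share of 60 degrees, from -1 to 1. A call has 1 to 10 rows; each row is the pose to reach, as a shift and turn from the pose commanded when the call began; what a row does not reach only later rows make up. A row lasts 1/10 s, in which the tool goes at most 50 mm and 8.59 degrees, less where a joint would pass 70% of its speed; a pose out of reach is approached as far as the arm can. A call with a number of a shift or a turn outside -1 to 1 is refused whole. A call with a gripper value outside its range is refused whole. "jaw" is the opening, from 0 (shut) to 1 (fully open), set as the call begins (left out, the last holds). The fingers move at their own pace and stop on an object; the grip force is fixed at half the most. Time passes only in rows, so rows that repeat a pose let the fingers close. It gives the time, the measured TCP pose, the force and the opening at its end, in the units of the state.
- r.observe(): the state, without advancing time (a new reading comes with each control period).
- r.camera(name): name is "side" or "top" or "wrist"; returns the picture (480x640x3 uint8, red, green, blue); there is no depth.
- r.camera_params(name): a dict with "vertical_fov" (degrees; the focal length in pixels is half the picture's height over the tangent of half this angle, whatever the lens; pixels are square), "cx", "cy" (the principal point, pixels), "rvec" (rotation vector, rad) and "tvec" (3), from world to camera coordinates, as OpenCV has them; the wrist camera has in their place "hand_eye" (4x4, takes a point from camera to tool coordinates, whose origin is the TCP and whose axes are the tool frame's). Camera axes: x right, y down, z forward; pixel columns grow to the right and rows downward; lengths in m; the calibration is good to about 2 mm. A picture is of the moment at which its call begins: read the wrist's pose just before it. camera_params takes no time and is no camera call.
- r.sign_off(): hands the job in, once; it reports no verdict.
Trained networks look in the newest picture that a camera, given by its name, has taken for a name from the list of things; names that differ only in an ending like _2 or _b are one class to them, and where a whole thing is asked for, a point or a joint stands for the part that bears it (a point fixed in the world has none). Each returns a list of dicts, best first, with "conf" (0 to 1); they miss things now and then, are a little off and sometimes report something else, mostly with a low value. They report only what shows in the picture. A call takes as long as a camera call. They do not tell look-alikes from the thing itself.
- r.boxes_of(camera, label): "uv" ([column, row] in pixels, amid what is visible of it).
- r.regions_of(camera, label): "mask" (480x640 bool, what is visible of it) and "uv" ([column, row] in pixels, amid what is visible of it).
- r.mark_of(camera, label): "uv" ([column, row] in pixels: a listed point, or the origin of a listed thing).
The state is a dict: "time": time; "joint_positions": joint angles; "joint_velocities": joint speeds; "joint_torque": joint torques, N m; "position": TCP position; "tcp_rot": TCP orientation; "ft_force": force on the tool from outside, world axes, zero at the start; "moment": the same for the moment, N m; "width": opening from 0.0 (shut) to 1.0 (fully open).
Only numpy, scipy, OpenCV 4.12 (cv2) and the standard library are available. Lean on these libraries where they do the work, as an engineer would, in place of code of your own. Each camera call takes 0.05 s, during which the arm holds its last target. There are 200 camera calls.

## Working session

There is one attempt and no reset: what is moved stays moved. The work goes in short steps, Python scripts to look and compute and a tool call to move; the robot and the scene stay as the last step left them, time stands still between calls to the robot, and variables do not carry over. Pictures are saved under pics/ and viewed, about 12 in all and at most 16, crops included, and the job is handed in when it is done.

Besides the shell and the picture viewer there is one more tool, called after "Request:" as name([rows], argument=value, ...), one row to a line, values as JSON. apply_moves: Moves the arm, as the interface text tells. Shift numbers are shares of 0.5 m and turn numbers shares of 60 degrees, none past 1 either way. Its arguments: {"type":"object","properties":{"targets":{"type":"array","items":{"type":"array"}},"jaw":{"type":"number"}},"required":["targets"]}

```bash
mkdir -p pics; ls
python3 - <<'E'
from cell import r
import cv2,numpy as np
s=r.observe();print(s)
for n in ["top","side"]:
    im=r.camera(n);cv2.imwrite(f"pics/{n}0.png",im[:,:,::-1]);print(n,r.camera_params(n))
    for l in ["coupe","pickup","racer","scale","tray","block","pad"]:
        print(l,[(np.round(d['uv'],1).tolist(),round(d['conf'],2)) for d in r.mark_of(n,l)])
print(r.camera_params("wrist"))
E
```

```text
pics
{'time': 0.0, 'joint_positions': array([ 6.67722108e+01,  2.75474859e+01,  9.14954763e+01, -1.27105896e-03,
        6.10268393e+01, -2.67105211e+00]), 'joint_velocities': array([ 0.10800715,  0.00636359, -0.0072388 , -0.03238204,  0.05372475,
       -0.01255936]), 'joint_torque': array([ 2.13721025e-03, -9.50642395e+01, -4.30177617e+01, -1.26000577e-04,
        1.23677339e-02, -9.56635790e-05]), 'position': array([0.22806527, 0.60821386, 0.230688  ]), 'tcp_rot': array([-8.99978571e+01,  6.97774759e-02,  6.94438806e+01]), 'ft_force': array([-0.15674725,  0.00446887,  0.07953848]), 'moment': array([-0.01599538,  0.0115876 ,  0.04097802]), 'width': 1.0012493025982037}
top {'vertical_fov': 52.1948791386114, 'cx': 318.05826101272044, 'cy': 237.79329339157044, 'rvec': array([ 2.21543555, -2.17502114,  0.07105188]), 'tvec': array([0.08559206, 0.56033284, 1.2350371 ])}
coupe [([301.9, 234.6], 0.69), ([304.2, 232.7], 0.69)]
pickup [([204.9, 277.3], 0.89), ([129.4, 283.7], 0.55)]
racer [([409.5, 332.0], 0.77), ([409.4, 237.6], 0.65)]
scale [([308.5, 235.9], 0.9)]
tray [([207.6, 274.8], 0.
[... 269 characters left out ...]
upe [([296.8, 256.5], 0.63)]
pickup [([321.7, 362.7], 0.8)]
racer [([321.7, 216.2], 0.81), ([403.0, 231.1], 0.69)]
scale [([296.2, 276.0], 0.66)]
tray [([324.5, 362.3], 0.63)]
block [([321.6, 222.3], 0.81), ([294.2, 272.1], 0.16)]
pad [([361.7, 186.9], 0.76)]
{'vertical_fov': 71.08262037676029, 'cx': 318.3307865531896, 'cy': 233.78899830023812, 'hand_eye': array([[ 9.99999520e-01,  6.01947458e-04,  7.73607778e-04,
        -4.12467548e-04],
       [-5.50396571e-04, -3.08238872e-01,  9.51308832e-01,
        -1.42564156e-01],
       [ 8.11093922e-04, -9.51308801e-01, -3.08238393e-01,
         7.82609260e-02],
       [ 0.00000000e+00,  0.00000000e+00,  0.00000000e+00,
         1.00000000e+00]])}
```

View pics/top0.png

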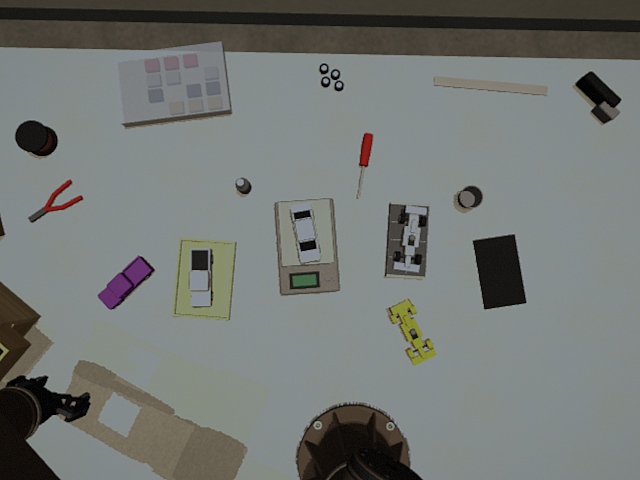

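View pics/side0.png

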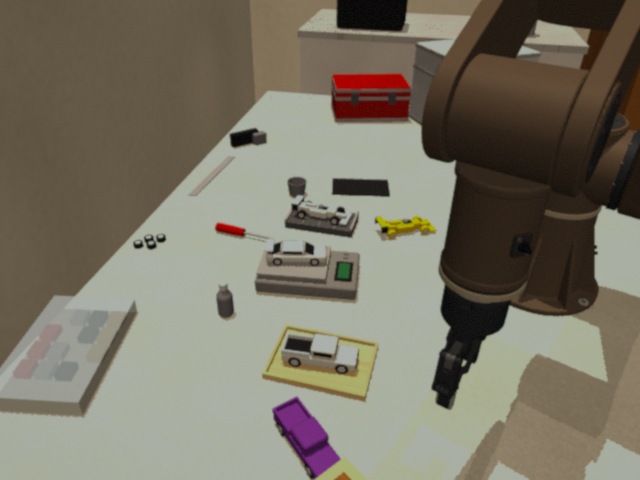

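The top view shows the tray at (205,279) with the white pickup, the scale at (307,245) with the coupe, the block at (407,241) with the racer and the pad at (500,271). The purple pickup (126,283) and yellow racer (412,332) are decoys.

```bash
cat > h.py <<'E'
from cell import r
import cv2,numpy as np
from scipy.spatial.transform import Rotation as Ro
def cam(n):
    """K, R(world->cam), t ; for the wrist, from the present pose"""
    p=r.camera_params(n); f=240/np.tan(np.radians(p['vertical_fov']/2))
    K=np.array([[f,0,p['cx']],[0,f,p['cy']],[0,0,1]])
    if n!='wrist': return K,cv2.Rodrigues(p['rvec'])[0],np.array(p['tvec'])
    s=r.observe(); T=np.eye(4); T[:3,:3]=Ro.from_euler('xyz',s['tcp_rot'],degrees=True).as_matrix(); T[:3,3]=s['position']
    W=np.linalg.inv(T@p['hand_eye']); return K,W[:3,:3],W[:3,3]
def w(C,uv,z):
    K,R,t=C; uv=np.atleast_2d(np.asarray(uv,float)); d=(np.c_[uv,np.ones(len(uv))]@np.linalg.inv(K).T)@R; c=-R.T@t
    return (c+d*((z-c[2])/d[:,2])[:,None])[:,:2]
def rect(C,mask,z):
    """centre, sizes (long, short), yaw of long side (0..180) of mask outline put on plane z"""
    cs=cv2.findContours(mask.astype(np.uint8),cv2.RETR_EXTERNAL,cv2.CHAIN_APPROX_NONE)[0]
    p=w(C,max(cs,key=len)[:,0],z); (c,s,a)=cv2.minAreaRect((p*1000).astype(np.float32))
    if s[0]<s[1]: s=s[::-1];a+=90
    return np.round(c,1),np.round(s,1),round(a%180,1)
ZT=dict(scale=.040,tray=.014,block=.02,pad=.004,coupe=.015,pickup=.02,racer=.012)
ZO=dict(scale=0,tray=0,block=0,pad=0,coupe=.054,pickup=.006,racer=.02)
def look(n,labels,zo=None,save=None):
    C=cam(n); im=r.camera(n)
    if save: cv2.imwrite(f'pics/{save}.png',im[:,:,::-1])
    for l in labels:
        z0=(zo or ZO).get(l,ZO[l]); 
        for d in r.mark_of(n,l)[:2]: print(l,'mark',np.round(w(C,d['uv'],z0)[0]*1000,1),np.round(d['uv']),round(d['conf'],2))
        for d in r.regions_of(n,l)[:2]: print(l,'rect',*rect(C,d['mask'],ZT[l]+(z0 if l in('coupe','pickup','racer') else 0)),np.round(d['uv']),round(d['conf'],2),d['mask'].sum())
E
python3 -c "
from h import *
look('top',list(ZT))
C=cam('wrist');print(C[1].T@-C[2], C[1][2])
print(Ro.from_euler('xyz',r.observe()['tcp_rot'],degrees=True).as_matrix().round(3))"
```

```text
scale mark [568.5 129.7] [305. 234.] 0.88
scale rect [536.  123.5] [235.2 153.5] 5.1 [311. 263.] 0.78 4411
scale rect [686.4 285.8] [43.2 33.7] 27.9 [244. 185.] 0.19 198
tray mark [459.6 376.9] [208. 275.] 0.69
tray rect [450.9 383.4] [204.1 151.1] 176.8 [214. 281.] 0.64 3449
tray rect [ 558.3 -132.7] [192.4 104.1] 177.1 [400. 240.] 0.34 1696
block mark [ 556.1 -133.7] [407. 241.] 0.94
block mark [ 569.6 -136.2] [408. 236.] 0.29
block rect [ 559.4 -132.1] [193.8 104.2] 177.2 [399. 244.] 0.78 1821
pad mark [ 478.3 -362.1] [495. 272.] 0.6
pad rect [ 482.9 -373.1] [179.7 110.5] 9.5 [500. 272.] 0.95 2959
coupe mark [563.2 131.1] [304. 235.] 0.92
coupe rect [569.3 126.8] [146.1  56. ] 10.9 [305. 232.] 0.76 1310
pickup mark [453.7 383.8] [205. 277.] 0.96
pickup mark [438.7 577.2] [129. 281.] 0.78
pickup rect [437.6 577.2] [149.5  60.1] 135.4 [127. 282.] 0.87 1345
pickup rect [454.1 387.5] [146.  58.] 1.8 [200. 276.] 0.83 1322
racer mark [ 326.4 -139.1] [410. 331.] 0.58
racer rect [ 562.7 -137.2] [163.5  64.5] 174.5 [409. 233.] 0.79 1102
racer rect [ 328.5 -143.5] [152.2  64.9] 26.7 [412. 330.] 0.63 1104
[0.15479987 0.63572009 0.37386869] [ 0.28889732 -0.10748067 -0.95130765]
[[ 0.351  0.    -0.936]
 [ 0.936  0.     0.351]
 [ 0.    -1.    -0.   ]]
```

Request:
apply_moves([
  [[0.44,-0.44,0.04],[0,0,0.34]],
  [[0.44,-0.44,0.04],[0,0,0.34]],
  [[0.44,-0.44,0.04],[0,0,0.34]],
  [[0.44,-0.44,0.04],[0,0,0.34]],
  [[0.44,-0.44,0.04],[0,0,0.34]],
  [[0.44,-0.44,0.04],[0,0,0.34]],
  [[0.44,-0.44,0.04],[0,0,0.34]],
  [[0.44,-0.44,0.04],[0,0,0.34]],
  [[0.44,-0.44,0.04],[0,0,0.34]],
  [[0.44,-0.44,0.04],[0,0,0.34]],
])

```text
time: 2.55
position: [0.4474, 0.3893, 0.2512]
tcp_rot: [-90.0, -0.0, 89.9]
ft_force: [-0.4, -1.0, -0.0]
width: 1.0
```

```bash
python3 -c "
from h import *
look('wrist',['tray','pickup','scale','coupe'],save='w1')"
```

```text
tray rect [450.7 386.9] [200.1 143.7] 176.6 [292. 187.] 0.91 15099
pickup mark [456.5 388.7] [318. 203.] 0.75
pickup mark [435.2 577.2] [481. 185.] 0.61
pickup rect [437.  580.7] [147.   73.2] 134.8 [498. 187.] 0.83 7628
pickup rect [458.1 389. ] [156.   52.1] 1.7 [320. 204.] 0.67 6109
scale mark [569. 130.] [119. 287.] 0.87
scale rect [536.6 131.9] [241.9 170.9] 5.0 [108. 234.] 0.56 19117
coupe mark [567.  130.3] [ 92. 307.] 0.72
coupe mark [444.6 390.6] [320. 202.] 0.5
coupe rect [568.9 124.4] [147.7  86. ] 11.7 [ 77. 311.] 0.86 7444
coupe rect [522.9 153.4] [221.4 155.9] 5.3 [106. 238.] 0.27 18854
```

View pics/w1.png

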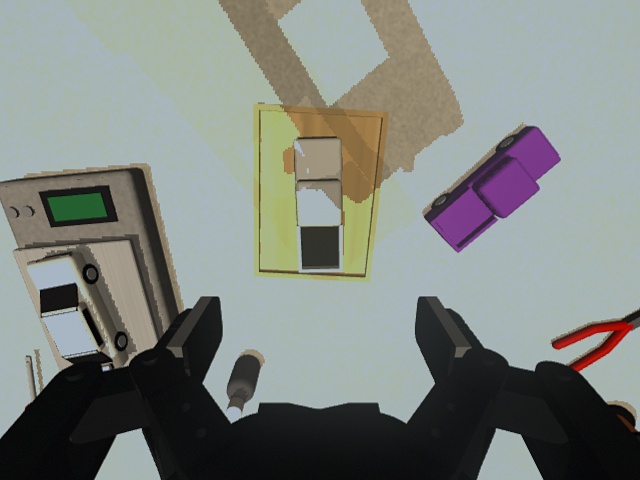

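Wrist view: the tray is at (318,190) with the pickup inside, its nose up in the image (toward the robot). The scale and coupe are at the left edge, and the purple decoy is at the right.

Request:
apply_moves([
  [[0.2,-0.52,0.06],[0,0,0.1]],
  [[0.2,-0.52,0.06],[0,0,0.1]],
  [[0.2,-0.52,0.06],[0,0,0.1]],
  [[0.2,-0.52,0.06],[0,0,0.1]],
  [[0.2,-0.52,0.06],[0,0,0.1]],
  [[0.2,-0.52,0.06],[0,0,0.1]],
  [[0.2,-0.52,0.06],[0,0,0.1]],
  [[0.2,-0.52,0.06],[0,0,0.1]],
  [[0.2,-0.52,0.06],[0,0,0.1]],
  [[0.2,-0.52,0.06],[0,0,0.1]],
])

```text
time: 4.0
position: [0.5478, 0.1296, 0.2812]
tcp_rot: [-90.0, -0.0, 95.9]
ft_force: [-0.5, 0.6, 0.3]
width: 0.996
```

```bash
python3 -c "
from h import *
look('wrist',['scale','coupe'],save='w2')"
```

```text
scale rect [538.2 126. ] [237.9 147.7] 5.2 [318. 149.] 0.97 20039
scale rect [ 554.2 -115.8] [185.5 107.2] 177.8 [123. 167.] 0.36 7709
coupe mark [562.9 128.2] [316. 212.] 0.65
coupe rect [573.  130.2] [155.4  56.8] 11.6 [316. 219.] 0.77 6693
```

Request:
apply_moves([
  [[0.02,-0.54,0],[0,0,-0.15]],
  [[0.02,-0.54,0],[0,0,-0.15]],
  [[0.02,-0.54,0],[0,0,-0.15]],
  [[0.02,-0.54,0],[0,0,-0.15]],
  [[0.02,-0.54,0],[0,0,-0.15]],
  [[0.02,-0.54,0],[0,0,-0.15]],
  [[0.02,-0.54,0],[0,0,-0.15]],
  [[0.02,-0.54,0],[0,0,-0.15]],
  [[0.02,-0.54,0],[0,0,-0.15]],
  [[0.02,-0.54,0],[0,0,-0.15]],
])

```text
time: 5.25
position: [0.5583, -0.1402, 0.2813]
tcp_rot: [-90.0, -0.0, 86.9]
ft_force: [0.1, 0.5, 0.7]
width: 0.995
```

```bash
python3 -c "
from h import *
look('wrist',['block','racer','pad'],save='w3')"
```

```text
block mark [ 559.7 -131.1] [326. 190.] 0.64
block rect [ 558.5 -131.3] [193.2 101.8] 177.3 [333. 180.] 0.77 7683
racer mark [ 562.9 -136.2] [322. 196.] 0.7
racer rect [ 385.6 -118. ] [70.3 47.5] 87.0 [328.  23.] 0.95 2376
racer rect [ 565.5 -132.7] [174.3  65.2] 174.3 [324. 195.] 0.59 5446
pad mark [ 483.6 -367.2] [129. 139.] 0.66
pad mark [ 559.1 -132.8] [324. 190.] 0.63
pad rect [ 482.1 -370. ] [180.7 113.3] 9.5 [124. 129.] 0.56 14455
```

View pics/w2.png

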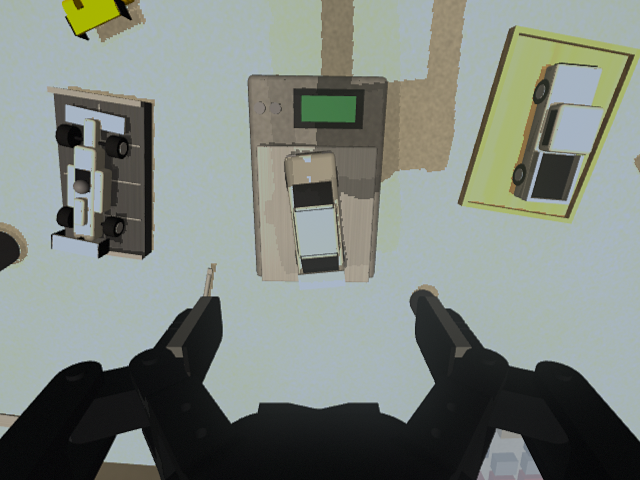

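View pics/w3.png

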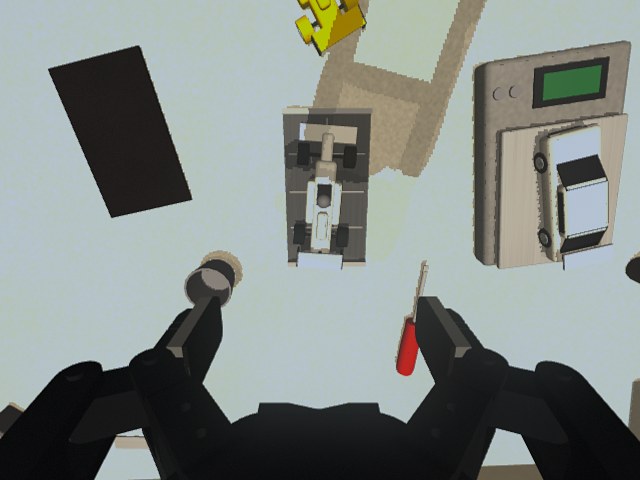

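Run:
```python
from h import *
K=cam('wrist')[0];H=np.array(r.camera_params('wrist')['hand_eye'])
T=np.eye(4);T[:3,:3]=Ro.from_euler('xyz',[-90,0,95.9],degrees=True).as_matrix();T[:3,3]=[.5478,.1296,.2812]
W=np.linalg.inv(T@H);C=(K,W[:3,:3],W[:3,3])
p=w(C,[(258,147),(377,148),(373,280),(257,276)],.054)*1000
print(p.round(1),p.mean(0),cv2.minAreaRect(p.astype(np.float32)))
```

```text
[[498.9  59.4]
 [486.7 185.9]
 [640.7 205.5]
 [650.   65.5]] [569.06968494 129.06137736] ((568.0302734375, 130.3973846435547), (154.9646759033203, 140.28086853027344), 3.7655627727508545)
```

Request:
apply_moves([
  [[0.016,0.006,-0.1],[0,0,-0.042]],
  [[0.016,0.006,-0.2],[0,0,-0.042]],
  [[0.016,0.006,-0.3],[0,0,-0.042]],
  [[0.016,0.006,-0.38],[0,0,-0.042]],
  [[0.016,0.006,-0.44],[0,0,-0.042]],
  [[0.016,0.006,-0.48],[0,0,-0.042]],
  [[0.016,0.006,-0.5],[0,0,-0.042]],
  [[0.016,0.006,-0.51],[0,0,-0.042]],
  [[0.016,0.006,-0.518],[0,0,-0.042]],
  [[0.016,0.006,-0.518],[0,0,-0.042]],
])

```text
time: 6.6
position: [0.5666, -0.1385, 0.0228]
tcp_rot: [-90.0, 0.0, 84.3]
ft_force: [0.7, 0.6, 0.1]
width: 1.0
```

```bash
python3 -c "
from h import *
cv2.imwrite('pics/w4.png',r.camera('wrist')[:,:,::-1])"
```

```text
(no output)
```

View pics/w4.png

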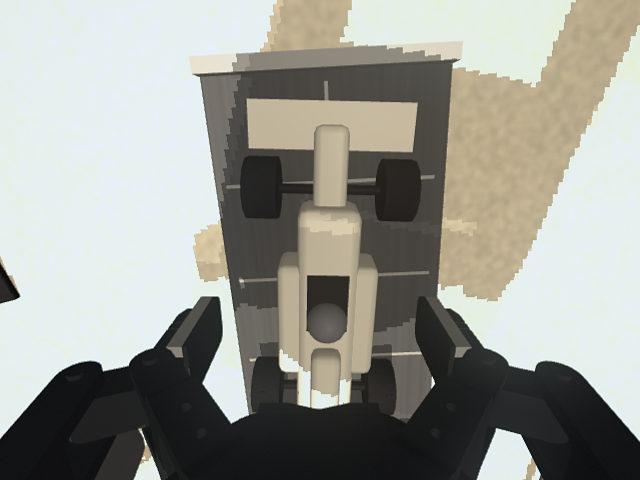

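Close wrist view: the racer's pods span rows 255-372 and the open pads sit at about rows 300-380. I'll check this by projection before closing.

Run:
```python
from h import *
C=cam('wrist');s=r.observe();R=Ro.from_euler('xyz',s['tcp_rot'],degrees=True).as_matrix()
for q in [(-.02,-.022,.011),(-.02,-.022,0),(-.02,-.022,-.011),(.02,-.022,.011),(.02,-.022,-.011)]:
    p=C[0]@(C[1]@(R@q+s['position'])+C[2]);print(q,(p[:2]/p[2]).round())
# pods ends at z=.02+.025, wheels centre lines at z=.02+.02
print(w(C,[(290,255),(290,372),(367,255)],.047)*1000, w(C,[(262,157),(262,218),(398,157),(398,218)],.045)*1000)
look('wrist',['racer'])
```

```text
(-0.02, -0.022, 0.011) [270. 301.]
(-0.02, -0.022, 0) [271. 324.]
(-0.02, -0.022, -0.011) [272. 347.]
(0.02, -0.022, 0.011) [369. 301.]
(0.02, -0.022, -0.011) [367. 347.]
[[ 534.242677   -146.56401963]
 [ 587.64544264 -153.24147221]
 [ 537.10795821 -117.54131282]] [[ 497.37966964 -152.01946064]
 [ 519.34244379 -155.34194643]
 [ 502.06756612 -104.4981686 ]
 [ 524.30544189 -105.05556298]]
racer mark [ 559.1 -136.2] [323. 280.] 0.85
racer rect [ 553.2 -133.7] [147.3  72.2] 173.1 [326. 233.] 0.81 35448
```

Request:
apply_moves([
  [[0,0,0],[0,0,0]],
  [[0,0,0],[0,0,0]],
  [[0,0,0],[0,0,0]],
  [[0,0,0],[0,0,0]],
  [[0,0,0],[0,0,0]],
  [[0,0,0],[0,0,0]],
  [[0,0,0],[0,0,0]],
  [[0,0,0],[0,0,0]],
], jaw=0)

```text
time: 7.6
position: [0.5663, -0.1385, 0.0227]
tcp_rot: [-90.0, 0.0, 84.3]
ft_force: [-1.6, -0.6, 6.7]
width: 0.46
```

Request:
apply_moves([
  [[0,0,0.02],[0,0,0]],
  [[0,0,0.06],[0,0,0]],
  [[0,0,0.12],[0,0,0]],
  [[0,0,0.2],[0,0,0]],
  [[0,0,0.26],[0,0,0]],
  [[0,0,0.26],[0,0,0]],
  [[0,0,0.26],[0,0,0]],
])

```text
time: 8.3
position: [0.5665, -0.1385, 0.1532]
tcp_rot: [-90.1, 0.0, 84.3]
ft_force: [0.7, -0.4, -2.3]
width: 0.458
```

```bash
python3 -c "
from h import *
z=r.observe()['position'][2]-.0225+.02
look('wrist',['racer','block'],zo={'racer':z},save='w5')"
```

```text
racer mark [ 559.3 -139.9] [315. 282.] 0.75
racer rect [ 551.3 -137.2] [143.4  72.2] 173.9 [318. 218.] 0.58 33736
block mark [ 558. -132.] [325. 206.] 0.9
```

View pics/w5.png

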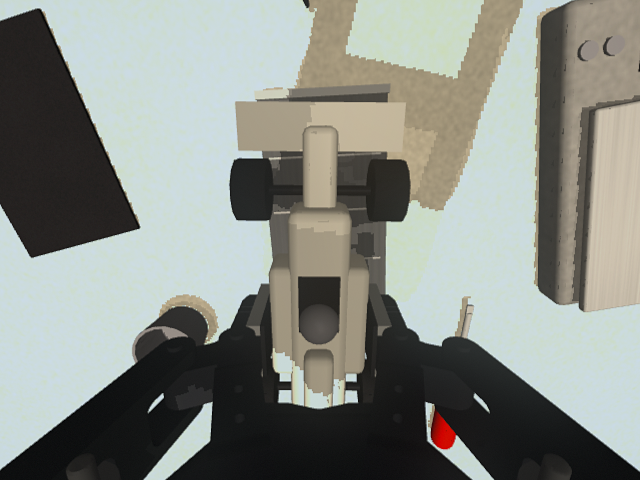

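The racer is held level between the pads. Next I take it to the pad.

Request:
apply_moves([
  [[-0.03,-0.09,0],[0,0,0.05]],
  [[-0.062,-0.185,0],[0,0,0.1]],
  [[-0.092,-0.28,0],[0,0,0.15]],
  [[-0.123,-0.37,0],[0,0,0.2]],
  [[-0.154,-0.464,0],[0,0,0.253]],
  [[-0.154,-0.464,0],[0,0,0.253]],
  [[-0.154,-0.464,-0.05],[0,0,0.253]],
  [[-0.154,-0.464,-0.12],[0,0,0.253]],
  [[-0.154,-0.464,-0.19],[0,0,0.253]],
  [[-0.154,-0.464,-0.24],[0,0,0.253]],
])

```text
time: 9.55
position: [0.4882, -0.3694, 0.0295]
tcp_rot: [-89.9, -0.1, 99.5]
ft_force: [0.5, -0.7, -0.3]
width: 0.457
```

Request:
apply_moves([
  [[0,0,-0.016],[0,0,0]],
  [[0,0,-0.028],[0,0,0]],
  [[0,0,-0.036],[0,0,0]],
  [[0,0,-0.04],[0,0,0]],
  [[0,0,-0.042],[0,0,0]],
  [[0,0,-0.042],[0,0,0]],
  [[0,0,-0.042],[0,0,0]],
])

```text
time: 10.25
position: [0.4895, -0.3706, 0.0119]
tcp_rot: [-90.0, 0.0, 99.5]
ft_force: [-0.9, 0.3, -1.2]
width: 0.455
```

Request:
apply_moves([
  [[0,0,-0.003],[0,0,0]],
  [[0,0,-0.006],[0,0,0]],
  [[0,0,-0.008],[0,0,0]],
  [[0,0,-0.009],[0,0,0]],
  [[0,0,-0.009],[0,0,0]],
])

```text
time: 10.75
position: [0.4892, -0.3704, 0.0068]
tcp_rot: [-90.0, -0.0, 99.5]
ft_force: [0.2, -0.3, -1.4]
width: 0.457
```

Request:
apply_moves([
  [[0,0,-0.002],[0,0,0]],
  [[0,0,-0.002],[0,0,0]],
])

```text
time: 10.95
position: [0.4892, -0.3704, 0.0066]
tcp_rot: [-90.0, 0.0, 99.5]
ft_force: [-3.4, 3.1, 16.5]
width: 0.457
```

Request:
apply_moves([
  [[0,0,0],[0,0,0]],
  [[0,0,0],[0,0,0]],
  [[0,0,0],[0,0,0]],
  [[0,0,0],[0,0,0]],
  [[0,0,0.02],[0,0,0]],
  [[0,0,0.1],[0,0,0]],
  [[0,0,0.2],[0,0,0]],
  [[0,0,0.3],[0,0,0]],
  [[0,0,0.4],[0,0,0]],
  [[0,0,0.5],[0,0,0]],
], jaw=0.95)

```text
time: 11.95
position: [0.4888, -0.37, 0.2588]
tcp_rot: [-90.0, 0.0, 99.5]
ft_force: [1.6, -1.0, 0.2]
width: 0.949
```

```bash
python3 -c "
from h import *
ZO['racer']=.004
look('top',['block'])
look('wrist',['racer','pad','block'],save='w6')"
```

```text
block mark [ 558.7 -133.5] [407. 240.] 0.61
block rect [ 558.7 -130.5] [194.2 105.5] 177.8 [405. 241.] 0.68 3045
racer mark [ 483.  -373.3] [320. 186.] 0.75
racer mark [ 328.5 -143. ] [553.  82.] 0.74
racer rect [ 330.2 -142.5] [171.3  86.9] 30.5 [563.  78.] 0.93 9668
racer rect [ 488.  -371.8] [170.1  67.7] 9.7 [319. 187.] 0.88 5558
pad rect [ 481.8 -371.3] [181.4 111.1] 9.5 [336. 167.] 0.85 8717
block mark [ 557.  -133.9] [491. 272.] 0.74
block rect [ 558.  -133.9] [196.4 114.4] 177.3 [500. 265.] 0.96 11735
```

Request:
apply_moves([
  [[0,0.9,0],[0,0,-0.13]],
  [[0,0.9,0],[0,0,-0.13]],
  [[0,0.9,0],[0,0,-0.13]],
  [[0,0.9,0],[0,0,-0.13]],
  [[0,0.9,0],[0,0,-0.13]],
  [[0,0.9,0],[0,0,-0.13]],
  [[0,0.9,0],[0,0,-0.13]],
  [[0,0.9,0],[0,0,-0.13]],
  [[0,0.9,0],[0,0,-0.13]],
])

```text
time: 13.35
position: [0.4886, 0.0816, 0.2554]
tcp_rot: [-90.0, 0.0, 91.7]
ft_force: [0.5, -0.8, -0.3]
width: 0.948
```

Request:
apply_moves([
  [[-0.066,0.62,0],[0,0,0]],
  [[-0.066,0.62,0],[0,0,0]],
  [[-0.066,0.62,0],[0,0,0]],
  [[-0.066,0.62,0],[0,0,0]],
  [[-0.066,0.62,0],[0,0,0]],
  [[-0.066,0.62,0],[0,0,0]],
  [[-0.066,0.62,0],[0,0,0]],
  [[-0.066,0.62,-0.1],[0,0,0]],
  [[-0.066,0.62,-0.2],[0,0,0]],
  [[-0.066,0.62,-0.2],[0,0,0]],
])

```text
time: 14.35
position: [0.4527, 0.3867, 0.1498]
tcp_rot: [-89.5, 0.4, 91.7]
ft_force: [-0.1, -0.9, -0.2]
width: 0.95
```

```bash
python3 -c "
from h import *
look('wrist',['pickup','tray'],save='w7')"
```

```text
pickup mark [456.6 388.9] [322. 224.] 0.68
pickup mark [435.1 575.7] [538. 207.] 0.66
pickup rect [438.9 582. ] [148.8  83. ] 135.1 [561. 217.] 0.91 14986
pickup rect [459.5 389. ] [159.5  55.5] 2.0 [323. 225.] 0.73 11738
tray rect [450.7 385.9] [200.  144.6] 176.7 [291. 189.] 0.98 26755
```

View pics/w7.png

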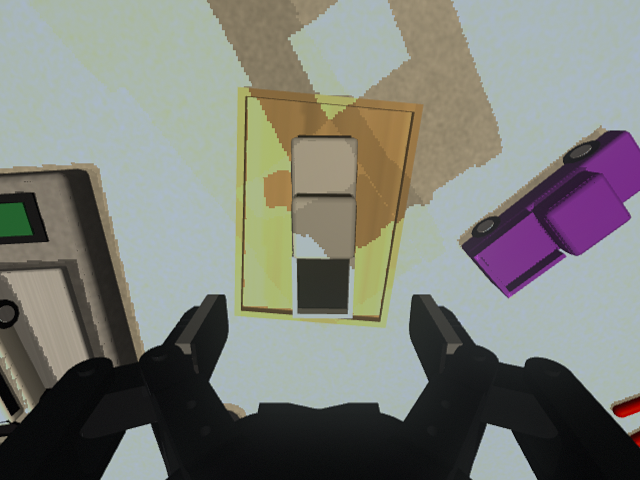

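The pickup sits at (323,225) inside the tray, nose up, well clear of the rims for the fingers.

```bash
python3 -c "
from h import *
s=r.observe();print(s['time'],s['position'],s['tcp_rot'])"
```

```text
14.6 [0.4576194  0.39029655 0.15833635] [-90.16284962  -0.11625002  91.68028729]
```

Request:
apply_moves([
  [[-0.002,-0.002,-0.08],[0,0,0]],
  [[-0.002,-0.002,-0.16],[0,0,0]],
  [[-0.002,-0.002,-0.22],[0,0,0]],
  [[-0.002,-0.002,-0.26],[0,0,0]],
  [[-0.002,-0.002,-0.28],[0,0,0]],
  [[-0.002,-0.002,-0.29],[0,0,0]],
  [[-0.002,-0.002,-0.298],[0,0,0]],
  [[-0.002,-0.002,-0.298],[0,0,0]],
  [[-0.002,-0.002,-0.298],[0,0,0]],
  [[-0.002,-0.002,-0.298],[0,0,0]],
])

```text
time: 15.6
position: [0.4556, 0.3889, 0.0075]
tcp_rot: [-90.1, -0.0, 91.7]
ft_force: [0.4, 0.2, 0.8]
width: 0.949
```

Request:
apply_moves([
  [[0,0,0],[0,0,0]],
  [[0,0,0],[0,0,0]],
  [[0,0,0],[0,0,0]],
  [[0,0,0],[0,0,0]],
  [[0,0,0],[0,0,0]],
  [[0,0,0],[0,0,0]],
  [[0,0,0],[0,0,0]],
  [[0,0,0],[0,0,0]],
], jaw=0)

```text
time: 16.4
position: [0.4553, 0.3887, 0.0072]
tcp_rot: [-90.0, -0.0, 91.7]
ft_force: [-1.4, -1.0, 7.6]
width: 0.574
```

```bash
python3 -c "
from h import *
s=r.observe();print(s['position'],s['ft_force'])
look('wrist',['pickup','tray'])"
```

```text
[0.45534208 0.38867024 0.00722287] [-1.35734388 -1.04716194  7.64531169]
pickup mark [455.4 388.8] [320. 297.] 0.74
pickup rect [470.9 516.4] [70.2 26.1] 18.2 [619. 343.] 0.88 4988
tray rect [417.1 387.9] [144.3 132.5] 86.7 [305. 133.] 0.77 72790
```

Request:
apply_moves([
  [[0,0,0.02],[0,0,0]],
  [[0,0,0.08],[0,0,0]],
  [[0,0,0.16],[0,0,0]],
  [[0,0,0.24],[0,0,0]],
  [[0,0,0.32],[0,0,0]],
  [[0.01,-0.06,0.36],[0,0,-0.01]],
  [[0.03,-0.14,0.36],[0,0,-0.02]],
  [[0.05,-0.22,0.36],[0,0,-0.04]],
  [[0.07,-0.32,0.36],[0,0,-0.06]],
  [[0.09,-0.42,0.36],[0,0,-0.072]],
])

```text
time: 17.65
position: [0.4998, 0.179, 0.1875]
tcp_rot: [-90.0, -0.0, 87.4]
ft_force: [0.7, -0.7, -0.7]
width: 0.575
```

Request:
apply_moves([
  [[0.02,-0.09,0],[0,0,0]],
  [[0.04,-0.18,0],[0,0,0]],
  [[0.06,-0.27,0],[0,0,0]],
  [[0.08,-0.36,0],[0,0,0]],
  [[0.09,-0.44,0],[0,0,0]],
  [[0.1,-0.52,0],[0,0,0]],
  [[0.112,-0.59,0],[0,0,0]],
  [[0.115,-0.62,0],[0,0,0]],
  [[0.115,-0.62,0],[0,0,0]],
  [[0.115,-0.62,0],[0,0,0]],
])

```text
time: 18.65
position: [0.557, -0.1289, 0.1869]
tcp_rot: [-90.0, -0.0, 87.3]
ft_force: [-0.8, 0.0, -0.8]
width: 0.573
```

```bash
python3 -c "
from h import *
s=r.observe();print(s['position'],s['ft_force'])
look('wrist',['pickup','block'],zo={'pickup':s['position'][2]-.0072+.006},save='w8')
s=r.observe();print(s['position'],s['tcp_rot'])
look('top',['block'])"
```

```text
[ 0.55695177 -0.12888571  0.18690859] [-0.82841778  0.04161999 -0.78344856]
pickup mark [ 558.5 -130.6] [316. 300.] 0.9
block rect [ 474.6 -127. ] [101.4  24.8] 87.4 [317. 121.] 0.96 3463
block rect [ 667.7 -292.7] [74.  67.6] 83.8 [177. 321.] 0.22 2775
[ 0.55728433 -0.12835961  0.18688591] [-8.99953071e+01 -6.18492384e-03  8.74594755e+01]
block mark [ 553.1 -127. ] [404. 242.] 0.75
block rect [ 558.7 -110.2] [190.9  64.2] 179.6 [400. 244.] 0.91 1575
```

View pics/w8.png

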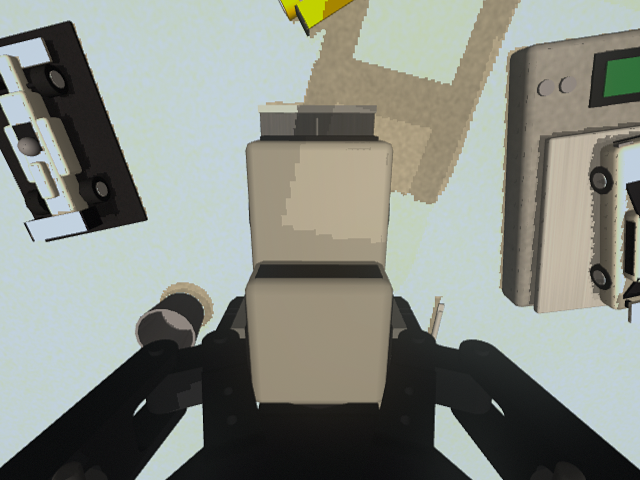

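The pickup is held over the block with its cab centred at column 316. The visible block end is at (317,121) and lines up with the car.

Request:
apply_moves([
  [[0,-0.006,-0.06],[0,0,0]],
  [[0,-0.006,-0.13],[0,0,0]],
  [[0,-0.006,-0.2],[0,0,0]],
  [[0,-0.006,-0.25],[0,0,0]],
  [[0,-0.006,-0.29],[0,0,0]],
  [[0,-0.006,-0.31],[0,0,0]],
  [[0,-0.006,-0.32],[0,0,0]],
  [[0,-0.006,-0.324],[0,0,0]],
  [[0,-0.006,-0.324],[0,0,0]],
  [[0,-0.006,-0.324],[0,0,0]],
])

```text
time: 20.05
position: [0.5579, -0.1326, 0.0256]
tcp_rot: [-90.1, 0.0, 87.4]
ft_force: [0.5, -0.7, -1.3]
width: 0.574
```

```bash
python3 -c "
from h import *
look('wrist',['block','pickup'],zo={'pickup':.023},save='w9')
s=r.observe();print(s['position'],s['ft_force'],s['tcp_rot'])"
```

```text
block rect [ 518.6 -128.7] [114.6 105.6] 177.4 [336. 132.] 0.72 27045
pickup mark [ 558.1 -134. ] [316. 296.] 0.96
pickup rect [ 544.6 -132.6] [123.5  62.5] 177.4 [318. 273.] 0.73 37551
[ 0.55754271 -0.13250943  0.02518488] [-0.0502327  -0.27706413 -1.87325478] [-9.00333308e+01  8.75892278e-03  8.73826860e+01]
```

View pics/w9.png

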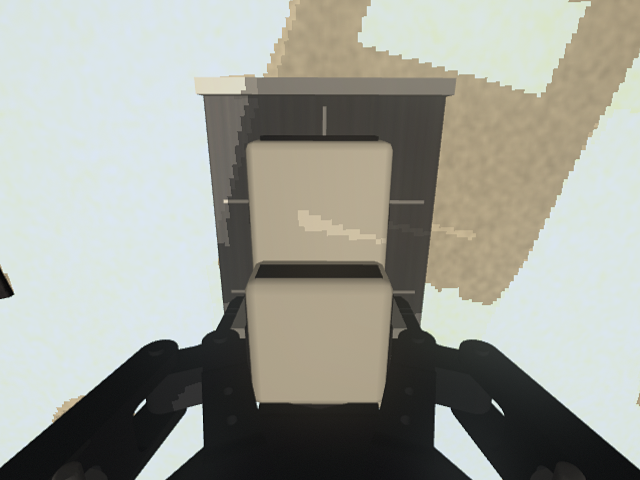

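```bash
python3 -c "
from h import *
C=cam('wrist');s=r.observe()
print(w(C,[(325,108),(325,134)],.02)*1000)
print(w(C,[(196,78),(455,79)],.028)*1000)
print('cross',w(C,[(225,202),(424,202),(233,292),(413,292)],.02)*1000)
u=np.array([np.cos(np.radians(-2.6)),np.sin(np.radians(-2.6))]);n=np.array([-u[1],u[0]])
for q in w(C,[(325,108),(325,134)],.02): print('lateral of line vs tcp',(q-s['position'][:2])@n*1000)
"
```

```text
[[ 472.69448679 -126.42733429]
 [ 482.9623775  -126.82527845]]
[[ 460.16571494 -175.14526386]
 [ 464.92595195  -76.79778008]]
cross [[ 510.17043913 -172.75715588]
 [ 514.17944037  -83.59870331]
 [ 555.09454037 -174.7151551 ]
 [ 559.06293786  -86.63347024]]
lateral of line vs tcp 2.226861147699137
lateral of line vs tcp 2.2951088481772586
```

Request:
apply_moves([
  [[-0.001,0.004,-0.002],[0,0,0]],
  [[-0.001,0.004,-0.004],[0,0,0]],
  [[-0.001,0.004,-0.005],[0,0,0]],
  [[-0.001,0.004,-0.006],[0,0,0]],
  [[-0.001,0.004,-0.006],[0,0,0]],
  [[-0.001,0.004,-0.006],[0,0,0]],
])

```text
time: 20.9
position: [0.5569, -0.1305, 0.0218]
tcp_rot: [-90.0, 0.0, 87.4]
ft_force: [0.3, 1.0, -0.7]
width: 0.572
```

Request:
apply_moves([
  [[0,0,-0.001],[0,0,0]],
  [[0,0,-0.001],[0,0,0]],
])

```text
time: 21.1
position: [0.5569, -0.1305, 0.0213]
tcp_rot: [-90.0, 0.0, 87.4]
ft_force: [-0.5, 0.4, -0.4]
width: 0.579
```

Request:
apply_moves([
  [[0,0,0],[0,0,0]],
  [[0,0,0],[0,0,0]],
  [[0,0,0],[0,0,0]],
  [[0,0,0],[0,0,0]],
  [[0,0,0.02],[0,0,0]],
  [[0,0,0.1],[0,0,0]],
  [[0,0,0.2],[0,0,0]],
  [[0,0,0.3],[0,0,0]],
  [[0,0,0.4],[0,0,0]],
  [[0,0,0.48],[0,0,0]],
], jaw=0.9)

```text
time: 22.1
position: [0.5569, -0.1305, 0.2653]
tcp_rot: [-90.1, 0.0, 87.4]
ft_force: [-0.1, -1.0, -1.2]
width: 0.905
```

Request:
apply_moves([
  [[0.02,0.526,0],[0,0,0.22]],
  [[0.02,0.526,0],[0,0,0.22]],
  [[0.02,0.526,0],[0,0,0.22]],
  [[0.02,0.526,0],[0,0,0.22]],
  [[0.02,0.526,0],[0,0,0.22]],
  [[0.02,0.526,0],[0,0,0.22]],
  [[0.02,0.526,0],[0,0,0.22]],
  [[0.02,0.526,-0.04],[0,0,0.22]],
  [[0.02,0.526,-0.08],[0,0,0.22]],
  [[0.02,0.526,-0.08],[0,0,0.22]],
])

```text
time: 23.1
position: [0.5654, 0.1309, 0.2196]
tcp_rot: [-89.8, 0.0, 100.5]
ft_force: [-1.6, -0.7, 0.5]
width: 0.901
```

```bash
python3 -c "
from h import *
look('top',['pickup'],zo={'pickup':.02})
look('wrist',['coupe','scale'],save='w10')
s=r.observe();print(s['position'],s['tcp_rot'])"
```

```text
pickup mark [ 553.  -121.1] [403. 242.] 0.96
pickup mark [435. 570.] [129. 283.] 0.95
pickup rect [ 556.9 -133.2] [148.9  58. ] 177.3 [411. 240.] 0.85 1299
pickup rect [438.5 572.1] [147.2  58.4] 136.6 [125. 282.] 0.82 1306
coupe mark [567.  129.1] [316. 211.] 0.95
coupe rect [573.9 129.1] [156.   56.1] 11.4 [314. 212.] 0.6 9789
scale rect [538.8 125.4] [237.2 147.8] 5.3 [325. 128.] 0.98 28893
[0.56719451 0.13245075 0.22204312] [-9.00627846e+01  2.30569990e-03  1.00571962e+02]
```

View pics/w10.png

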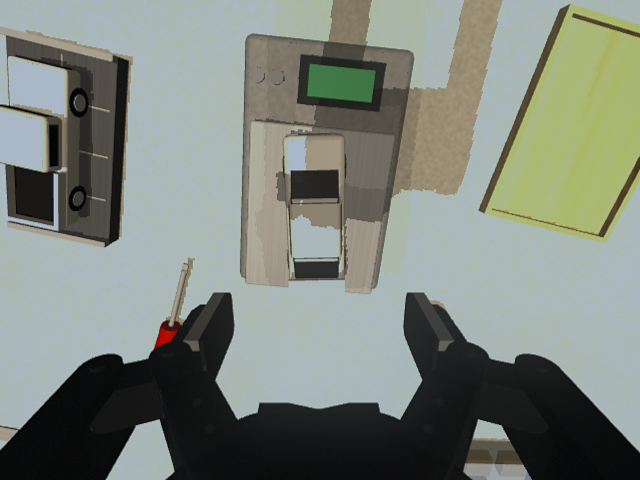

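The coupe stands on the pan at (316,205), nose up. The pickup is on the block at the left, and the tray is now empty.

Request:
apply_moves([
  [[-0.002,-0.006,-0.08],[0,0,0.014]],
  [[-0.002,-0.006,-0.16],[0,0,0.014]],
  [[-0.002,-0.006,-0.23],[0,0,0.014]],
  [[-0.002,-0.006,-0.28],[0,0,0.014]],
  [[-0.002,-0.006,-0.31],[0,0,0.014]],
  [[-0.002,-0.006,-0.325],[0,0,0.014]],
  [[-0.002,-0.006,-0.333],[0,0,0.014]],
  [[-0.002,-0.006,-0.333],[0,0,0.014]],
  [[-0.002,-0.006,-0.333],[0,0,0.014]],
  [[-0.002,-0.006,-0.333],[0,0,0.014]],
])

```text
time: 24.5
position: [0.5664, 0.1296, 0.0557]
tcp_rot: [-90.1, 0.0, 101.4]
ft_force: [0.3, -1.3, 0.9]
width: 0.898
```

```bash
python3 -c "
from h import *
look('wrist',['coupe'])
s=r.observe();print(s['position'],s['tcp_rot'])"
```

```text
coupe mark [566.4 127.7] [316. 296.] 0.8
coupe rect [557.7 126.1] [123.2  56.7] 11.5 [315. 269.] 0.73 33500
[0.56614891 0.12961704 0.05531912] [-9.00483820e+01  1.84527597e-03  1.01425054e+02]
```

Request:
apply_moves([
  [[0,0,0],[0,0,0]],
  [[0,0,0],[0,0,0]],
  [[0,0,0],[0,0,0]],
  [[0,0,0],[0,0,0]],
  [[0,0,0],[0,0,0]],
  [[0,0,0],[0,0,0]],
  [[0,0,0],[0,0,0]],
  [[0,0,0],[0,0,0]],
], jaw=0)

```text
time: 25.45
position: [0.5659, 0.1296, 0.0552]
tcp_rot: [-90.0, -0.0, 101.4]
ft_force: [-2.7, 0.2, 8.3]
width: 0.595
```

```bash
python3 -c "
from h import *
look('wrist',['coupe'],save='w11')
s=r.observe();print(s['position'],s['tcp_rot'])"
```

```text
coupe mark [566.3 128.2] [317. 297.] 0.74
coupe rect [557.  127.4] [122.3  56.9] 11.5 [318. 269.] 0.62 33369
coupe rect [634.4 229. ] [36.1  8.3] 46.1 [482. 460.] 0.55 576
[0.56596278 0.12960003 0.05521584] [-9.00217742e+01 -2.22753820e-03  1.01416910e+02]
```

View pics/w11.png

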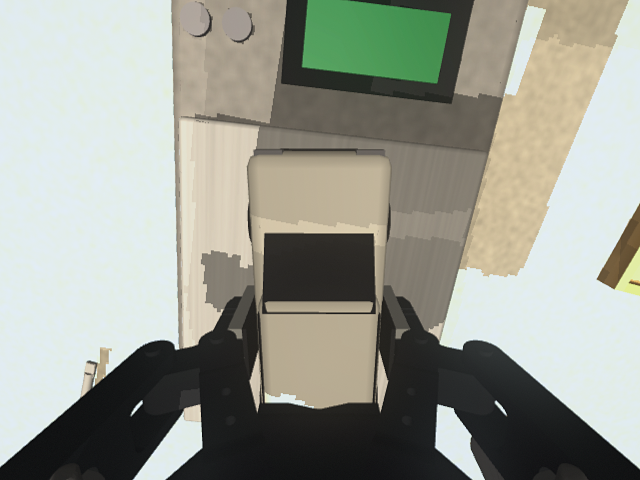

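The coupe is gripped at its middle (body columns 248-390), with the pan's front edge running from (181,118) to (487,152). Lift and carry to the tray.

```bash
python3 -c "
from h import *
C=cam('wrist')
p=w(C,[(181,118),(487,152)],.054)*1000;m=p.mean(0);d=p[1]-p[0];a=np.degrees(np.arctan2(d[1],d[0]))-90
print(p,np.linalg.norm(d),a,m+80*np.array([np.cos(np.radians(a)),np.sin(np.radians(a))]))"
```

```text
[[497.52735729  58.4158004 ]
 [485.64573392 184.4585616 ]] 126.60154274132094 5.385165116278245 [571.23344941 128.94522433]
```

Request:
apply_moves([
  [[0,0,0.02],[0,0,0]],
  [[0,0,0.08],[0,0,0]],
  [[0,0,0.16],[0,0,0]],
  [[0,0,0.22],[0,0,0]],
  [[-0.04,0.09,0.22],[0,0,-0.05]],
  [[-0.08,0.18,0.22],[0,0,-0.1]],
  [[-0.12,0.27,0.22],[0,0,-0.15]],
  [[-0.16,0.36,0.22],[0,0,-0.2]],
  [[-0.2,0.44,0.22],[0,0,-0.247]],
  [[-0.231,0.514,0.22],[0,0,-0.247]],
])

```text
time: 26.6
position: [0.4488, 0.3883, 0.1654]
tcp_rot: [-90.0, -0.0, 86.5]
ft_force: [0.8, -0.4, -1.2]
width: 0.595
```

Request:
apply_moves([
  [[0,0,-0.02],[0,0,0]],
  [[0,0,-0.08],[0,0,0]],
  [[0,0,-0.16],[0,0,0]],
  [[0,0,-0.22],[0,0,0]],
  [[0,0,-0.26],[0,0,0]],
  [[0,0,-0.28],[0,0,0]],
  [[0,0,-0.29],[0,0,0]],
  [[0,0,-0.29],[0,0,0]],
  [[0,0,-0.29],[0,0,0]],
])

```text
time: 27.5
position: [0.4509, 0.3869, 0.0208]
tcp_rot: [-90.1, -0.1, 86.6]
ft_force: [-0.5, 0.2, -0.7]
width: 0.597
```

```bash
python3 -c "
from h import *
look('wrist',['tray','coupe'],zo={'coupe':.016},save='w12')
s=r.observe();print(s['position'],s['tcp_rot'],s['ft_force'])"
```

```text
tray mark [462.4 384. ] [315. 298.] 0.29
tray rect [417.1 388. ] [144.9 132.8] 86.7 [315. 145.] 0.73 58285
coupe mark [452.7 386.3] [318. 297.] 0.66
coupe rect [443.7 386.9] [125.8  58.4] 176.4 [322. 267.] 0.6 33296
[0.4506292  0.38676748 0.02043408] [-9.00415724e+01 -3.46158420e-02  8.66063975e+01] [ 0.11090685  0.29972554 -0.40566865]
```

View pics/w12.png

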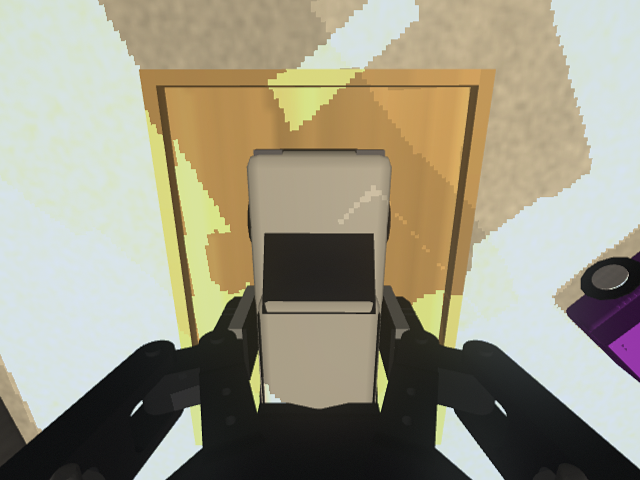

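The coupe hangs over the tray with the walls visible evenly left and right. The tray's front outer edge runs from (141,69) to (496,70).

```bash
python3 -c "
from h import *
C=cam('wrist');s=r.observe()
p=w(C,[(141,69),(496,70)],.014)*1000;m=p.mean(0);d=p[1]-p[0];a=np.degrees(np.arctan2(d[1],d[0]))-90
print(p,np.linalg.norm(d),a,m+100*np.array([np.cos(np.radians(a)),np.sin(np.radians(a))]),s['position'])"
```

```text
[[346.84081625 320.98678925]
 [355.52089792 463.51701856]] 142.79429290354463 -3.485005090522762 [450.99593121 386.1731724 ] [0.4506292  0.38676748 0.02043408]
```

Request:
apply_moves([
  [[0,0,-0.008],[0,0,0]],
  [[0,0,-0.015],[0,0,0]],
  [[0,0,-0.02],[0,0,0]],
  [[0,0,-0.023],[0,0,0]],
  [[0,0,-0.025],[0,0,0]],
  [[0,0,-0.025],[0,0,0]],
  [[0,0,-0.025],[0,0,0]],
])

```text
time: 28.45
position: [0.4503, 0.3865, 0.0073]
tcp_rot: [-90.0, 0.0, 86.6]
ft_force: [-1.1, -0.7, 0.0]
width: 0.596
```

Request:
apply_moves([
  [[0,0,0],[0,0,0]],
  [[0,0,0],[0,0,0]],
  [[0,0,0],[0,0,0]],
  [[0,0,0],[0,0,0]],
  [[0,0,0.02],[0,0,0]],
  [[0,0,0.1],[0,0,0]],
  [[0,0,0.2],[0,0,0]],
  [[0,0,0.3],[0,0,0]],
  [[0,0,0.4],[0,0,0]],
  [[0,0,0.5],[0,0,0]],
], jaw=0.85)

```text
time: 29.45
position: [0.4499, 0.3862, 0.2604]
tcp_rot: [-90.0, -0.0, 86.6]
ft_force: [1.1, 0.5, -0.2]
width: 0.851
```

Request:
apply_moves([
  [[0.1,-0.8,0],[0,0,0.1]],
  [[0.1,-0.8,0],[0,0,0.1]],
  [[0.1,-0.8,0],[0,0,0.1]],
  [[0.1,-0.8,0],[0,0,0.1]],
  [[0.1,-0.8,0],[0,0,0.1]],
  [[0.1,-0.8,0],[0,0,0.1]],
  [[0.1,-0.8,0],[0,0,0.1]],
  [[0.1,-0.8,0],[0,0,0.1]],
  [[0.1,-0.8,0],[0,0,0.1]],
  [[0.1,-0.8,0],[0,0,0.1]],
])

```text
time: 30.45
position: [0.5003, -0.0148, 0.2579]
tcp_rot: [-90.0, -0.0, 92.4]
ft_force: [-0.3, 0.3, 0.2]
width: 0.845
```

```bash
python3 -c "
from h import *
look('top',['coupe'],zo={'coupe':.006})
look('wrist',['scale'],save='w13')
look('wrist',['pickup','block'],zo={'pickup':.02})
s=r.observe();print(s['position'],s['tcp_rot'])"
```

```text
coupe mark [454.6 390.8] [202. 276.] 0.71
coupe rect [450.7 384.2] [143.1  60.1] 177.9 [201. 278.] 0.84 1252
scale mark [572.5 129.6] [427. 254.] 0.76
scale rect [539.  122.1] [241.1 151. ] 5.3 [442. 218.] 0.69 25313
pickup mark [ 556.1 -131.3] [217. 238.] 0.66
pickup rect [ 560.8 -133.7] [159.7  63.8] 177.0 [209. 240.] 0.66 6333
block mark [ 483.3 -375.1] [ 10. 164.] 0.69
block rect [ 558.7 -130.6] [199.3 107.5] 177.3 [238. 210.] 0.75 6698
[ 0.50029451 -0.013042    0.25726859] [-8.99954315e+01 -5.94007095e-04  9.26418981e+01]
```

View pics/w13.png

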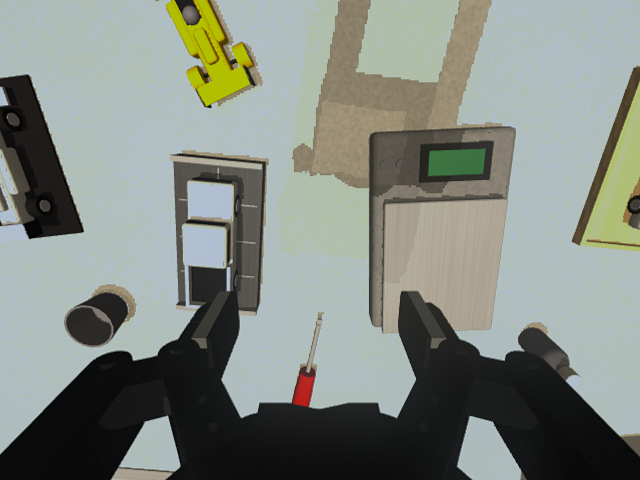

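The pan is empty with corners at (384,199), (507,197), (492,329) and (385,333). The pickup is on the block at (210,240), and the racer is on the pad at the left.

```bash
python3 -c "
from h import *
C=cam('wrist')
p=w(C,[(384,199),(507,197),(492,329),(385,333)],.054)*1000
print(p.round(1),p.mean(0),[np.linalg.norm(p[i]-p[i-1]).round(1) for i in range(4)])
for a,b in((0,3),(1,2)): d=p[b]-p[a];print(np.degrees(np.arctan2(d[1],d[0])))
"
```

```text
[[492.4  55. ]
 [484.3 183.2]
 [643.4 200.5]
 [654.9  73.6]] [568.75175823 128.06790142] [np.float64(163.5), np.float64(128.5), np.float64(160.0), np.float64(127.3)]
6.5565742956770094
6.1930179309255236
```

Request:
apply_moves([
  [[-0.022,-0.715,0],[0,0,0.115]],
  [[-0.022,-0.715,0],[0,0,0.115]],
  [[-0.022,-0.715,0],[0,0,0.115]],
  [[-0.022,-0.715,0],[0,0,0.115]],
  [[-0.022,-0.715,0],[0,0,0.115]],
  [[-0.022,-0.715,0],[0,0,0.115]],
  [[-0.022,-0.715,0],[0,0,0.115]],
  [[-0.022,-0.715,0],[0,0,0.115]],
  [[-0.022,-0.715,-0.1],[0,0,0.115]],
  [[-0.022,-0.715,-0.15],[0,0,0.115]],
])

```text
time: 32.0
position: [0.4883, -0.3706, 0.1797]
tcp_rot: [-89.9, -0.1, 99.4]
ft_force: [0.1, 1.1, 0.2]
width: 0.849
```

```bash
python3 -c "
from h import *
look('wrist',['racer','pad'],zo={'racer':.004})
s=r.observe();print(s['position'],s['tcp_rot'])"
```

```text
racer mark [ 328.1 -148.8] [603.  73.] 0.97
racer mark [ 483.7 -371.9] [318. 205.] 0.75
racer rect [ 344.6 -151. ] [152.6  57.7] 25.9 [614.  80.] 0.85 9260
racer rect [ 489.7 -371. ] [176.2  70.6] 9.4 [315. 206.] 0.79 9256
pad rect [ 481.7 -371.3] [179.4 112. ] 9.5 [336. 183.] 0.56 12815
[ 0.49011648 -0.37113591  0.18367389] [-9.00544297e+01  6.29934170e-02  9.95298002e+01]
```

Request:
apply_moves([
  [[-0.002,0.001,-0.08],[0,0,0]],
  [[-0.002,0.001,-0.16],[0,0,0]],
  [[-0.002,0.001,-0.24],[0,0,0]],
  [[-0.002,0.001,-0.3],[0,0,0]],
  [[-0.002,0.001,-0.33],[0,0,0]],
  [[-0.002,0.001,-0.345],[0,0,0]],
  [[-0.002,0.001,-0.353],[0,0,0]],
  [[-0.002,0.001,-0.353],[0,0,0]],
  [[-0.002,0.001,-0.353],[0,0,0]],
  [[-0.002,0.001,-0.353],[0,0,0]],
])

```text
time: 33.25
position: [0.4889, -0.3709, 0.0069]
tcp_rot: [-90.1, 0.1, 99.5]
ft_force: [0.2, -0.1, 1.6]
width: 0.851
```

Request:
apply_moves([
  [[0,0,0],[0,0,0]],
  [[0,0,0],[0,0,0]],
  [[0,0,0],[0,0,0]],
  [[0,0,0],[0,0,0]],
  [[0,0,0],[0,0,0]],
  [[0,0,0],[0,0,0]],
  [[0,0,0],[0,0,0]],
  [[0,0,0],[0,0,0]],
], jaw=0)

```text
time: 34.05
position: [0.4885, -0.3706, 0.0063]
tcp_rot: [-90.0, 0.0, 99.5]
ft_force: [-1.3, 1.5, 9.2]
width: 0.459
```

```bash
python3 -c "
from h import *
look('wrist',['racer'],zo={'racer':.004})
s=r.observe();print(s['position'],s['tcp_rot'],s['ft_force'],s['width'])"
```

```text
racer mark [ 483.4 -371.6] [319. 286.] 0.9
racer rect [ 473.8 -373.4] [142.2  72.3] 9.0 [317. 222.] 0.85 33072
[ 0.48847931 -0.37062771  0.00634624] [-9.00201178e+01  2.23438082e-02  9.94927836e+01] [-1.33349746  0.51157199  9.52435441] 0.4600996094078374
```

Request:
apply_moves([
  [[0,0,0.02],[0,0,0]],
  [[0,0,0.08],[0,0,0]],
  [[0,0,0.16],[0,0,0]],
  [[0,0,0.24],[0,0,0]],
  [[0,0,0.32],[0,0,0]],
  [[0.01,0.06,0.38],[0,0,-0.01]],
  [[0.025,0.14,0.38],[0,0,-0.03]],
  [[0.04,0.23,0.38],[0,0,-0.05]],
  [[0.057,0.32,0.38],[0,0,-0.06]],
  [[0.073,0.42,0.38],[0,0,-0.068]],
])

```text
time: 35.2
position: [0.5248, -0.1597, 0.1965]
tcp_rot: [-90.0, 0.0, 95.4]
ft_force: [0.9, 0.2, -1.3]
width: 0.455
```

Request:
apply_moves([
  [[0.016,0.09,0],[0,0,0]],
  [[0.033,0.18,0],[0,0,0]],
  [[0.05,0.28,0],[0,0,0]],
  [[0.067,0.37,0],[0,0,0]],
  [[0.083,0.46,0],[0,0,0]],
  [[0.095,0.54,0],[0,0,0]],
  [[0.102,0.58,0],[0,0,0]],
  [[0.102,0.58,-0.04],[0,0,0]],
  [[0.102,0.58,-0.12],[0,0,0]],
  [[0.102,0.58,-0.2],[0,0,0]],
])

```text
time: 36.2
position: [0.5763, 0.1294, 0.0959]
tcp_rot: [-90.1, -0.0, 95.5]
ft_force: [0.2, -0.0, -1.7]
width: 0.456
```

Request:
apply_moves([
  [[0,0,-0.01],[0,0,0]],
  [[0,0,-0.02],[0,0,0]],
  [[0,0,-0.025],[0,0,0]],
  [[0,0,-0.025],[0,0,0]],
])

```text
time: 36.6
position: [0.5766, 0.129, 0.0847]
tcp_rot: [-90.1, -0.0, 95.4]
ft_force: [0.3, -0.1, -0.6]
width: 0.456
```

```bash
python3 -c "
from h import *
s=r.observe();print(s['position'],s['tcp_rot'],s['ft_force'])
look('wrist',['racer','scale'],zo={'racer':s['position'][2]-.0023},save='w14')"
```

```text
[0.57664934 0.12900216 0.08471016] [-9.01141498e+01 -9.51640210e-03  9.54129078e+01] [ 0.31885955 -0.13116697 -0.62656731]
racer mark [571.9 126.9] [316. 287.] 0.88
racer rect [561.8 127. ] [142.4  72.2] 4.5 [320. 220.] 0.96 33358
scale rect [537.7 125.3] [192.1 144.4] 5.4 [324.  98.] 0.8 57296
```

View pics/w14.png

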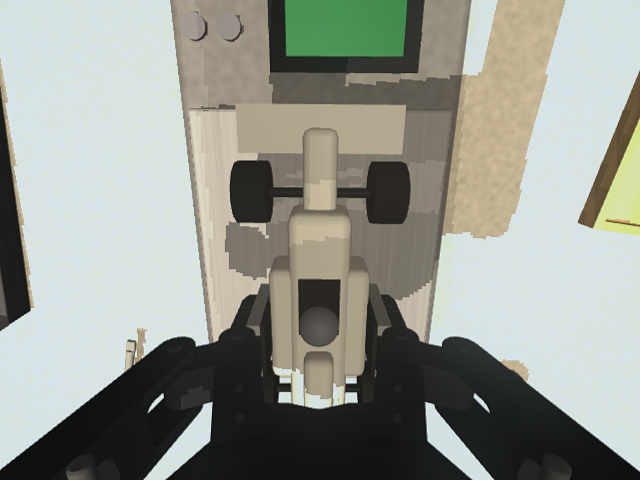

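The racer hangs over the pan, parallel to it. The pan's front edge is at row 109, columns 189-454.

```bash
python3 -c "
from h import *
C=cam('wrist');s=r.observe()
p=w(C,[(189,109),(454,109)],.054)*1000;m=p.mean(0);d=p[1]-p[0];a=np.degrees(np.arctan2(d[1],d[0]))-90
print(p,np.linalg.norm(d),a,m+80*np.array([np.cos(np.radians(a)),np.sin(np.radians(a))]),s['position'])
# rear of racer: front-wheel axle position and pods ends
z=s['position'][2]-.0023
print('axle',w(C,[(320,191)],z+.013)*1000,'podfront',w(C,[(281,257),(360,257)],z+.027)*1000)"
```

```text
[[496.79496044  58.22548748]
 [484.62928447 185.35354773]] 127.70883828051672 5.466344090137298 [570.34830862 129.41040032] [0.57616244 0.12896554 0.08409436]
axle [[522.79242677 123.95801953]] podfront [[546.56330364 111.4187691 ]
 [543.73126233 141.0788206 ]]
```

Request:
apply_moves([
  [[0,0.002,-0.02],[0,0,0]],
  [[0,0.002,-0.035],[0,0,0]],
  [[0,0.002,-0.045],[0,0,0]],
  [[0,0.002,-0.05],[0,0,0]],
  [[0,0.002,-0.053],[0,0,0]],
  [[0,0.002,-0.054],[0,0,0]],
  [[0,0.002,-0.054],[0,0,0]],
  [[0,0.002,-0.054],[0,0,0]],
])

```text
time: 37.65
position: [0.5759, 0.1299, 0.0564]
tcp_rot: [-90.0, -0.0, 95.4]
ft_force: [-1.2, 0.5, 0.5]
width: 0.455
```

Request:
apply_moves([
  [[0,0,0],[0,0,0]],
  [[0,0,0],[0,0,0]],
  [[0,0,0],[0,0,0]],
  [[0,0,0],[0,0,0]],
  [[0,0,0.02],[0,0,0]],
  [[0,0,0.1],[0,0,0]],
  [[0,0,0.2],[0,0,0]],
  [[0,0,0.3],[0,0,0]],
  [[0,0,0.34],[0,0,0]],
  [[0,0,0.34],[0,0,0]],
], jaw=0.95)

```text
time: 38.65
position: [0.5776, 0.1303, 0.2308]
tcp_rot: [-90.4, -0.0, 95.4]
ft_force: [0.9, -0.1, -0.2]
width: 0.949
```

```bash
python3 -c "
from h import *
z=dict(racer=.054,coupe=.006,pickup=.02)
look('wrist',['racer','scale'],zo=z,save='w15')
look('top',['racer','coupe','pickup'],zo=z)
look('side',['racer','coupe','pickup'],zo=z)"
```

```text
racer mark [569.6 129.5] [319. 200.] 0.71
racer mark [457.5 346.7] [576.  99.] 0.36
racer rect [577.9 129.8] [176.2  68.2] 4.6 [317. 200.] 0.81 9208
scale rect [538.6 125.4] [235.6 148.1] 5.1 [309. 133.] 0.76 29495
racer mark [ 333.1 -136.1] [411. 330.] 0.87
racer mark [569.7 130.4] [304. 232.] 0.76
racer rect [519.2 123.8] [66.1 56.3] 91.0 [306. 255.] 0.75 468
racer rect [ 332.6 -136.3] [148.2  63.3] 27.3 [414. 329.] 0.68 1128
coupe mark [448.2 392.4] [201. 279.] 0.96
coupe rect [450.5 384. ] [143.1  59.5] 178.3 [201. 278.] 0.56 1220
pickup mark [ 554.5 -131.3] [407. 241.] 0.98
pickup mark [438.  570.8] [129. 282.] 0.61
pickup rect [438.1 571.9] [147.7  59.2] 135.3 [124. 281.] 0.9 1323
pickup rect [ 482.5 -359.3] [176.2 109.7] 10.3 [495. 269.] 0.66 3020
racer mark [579.5 117.7] [292. 256.] 0.83
racer mark [328.9 -43.5] [403. 233.] 0.69
racer rect [327.8 -67.5] [139.  108.9] 25.0 [401. 227.] 0.81 789
racer rect [576.8 116.8] [174.4 109.9] 1.5 [293. 252.] 0.72 1144
coupe mark [450.2 382. ] [323. 359.] 0.8
coupe rect [457.4 382. ] [153.5  86.7] 172.6 [321. 352.] 0.64 2030
pickup mark [ 550.6 -136.3] [325. 216.] 0.96
pickup mark [437.7 593.9] [305. 447.] 0.88
pickup rect [ 560.2 -144.3] [160.2 130. ] 175.7 [323. 210.] 0.87 988
pickup rect [440.7 585.4] [153.   65.8] 134.2 [307. 436.] 0.65 2844
```

View pics/w15.png

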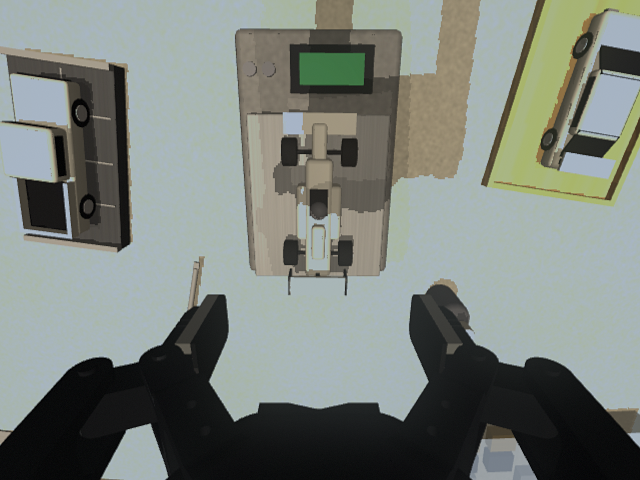

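The racer stands on the pan with its wheels at rows 151 and 251. The pickup's hubs (81,112) and (88,206) are symmetric about the block's middle cross line near row 160. The coupe is inside the tray. One last axle check, then I hand in.

```bash
python3 -c "
from h import *
C=cam('wrist')
a=w(C,[(319,151),(318,251)],.067)*1000;print('racer axles',a,a.mean(0))
b=w(C,[(81,112),(88,206)],.031)*1000;print('pickup hubs',b,b.mean(0))
c=w(C,[(583,44),(549,141)],.018)*1000;print('coupe hubs',c,c.mean(0))
u=np.array([np.cos(.0608),-np.sin(.0608)]);print('along: coupe',(c.mean(0)-[450.9,386.2])@u)
u=np.array([np.cos(.0454),-np.sin(.0454)]);print('along: pickup',(b.mean(0)-[558,-131.2])@u)
"
```

```text
racer axles [[519.25540144 124.59048312]
 [612.42792431 132.60258433]] [565.84166288 128.59653373]
pickup hubs [[ 507.53371775 -102.60511281]
 [ 599.34598005 -106.50137636]] [ 553.4398489  -104.55324459]
coupe hubs [[403.1789873  359.70143913]
 [490.90934232 354.87769569]] [447.04416481 357.28956741]
along: coupe -2.0920390322416877
along: pickup -5.764799459571878
```

```bash
python3 -c "
from h import *
C=cam('wrist')
p=w(C,[(247,113),(390,113),(380,274),(256,276)],.054)*1000;print('pan same picture',p.round(1),p.mean(0))
p=w(C,[(0,47),(116,64),(122,250),(24,237)],.028)*1000;print('block outline bits',p.round(1))
look('wrist',['racer','pickup','coupe','scale','tray','block'],zo=dict(racer=.054,coupe=.006,pickup=.02),save='w16')
im=cv2.imread('pics/w16.png')
g=cv2.cvtColor(im,6)[60:250:2,60:132:3];print('\n'.join(f'{60+2*i} '+' '.join(f'{v:3d}' for v in row) for i,row in enumerate(g)))
"
```

```text
pan same picture [[493.7  58.3]
 [481.7 184. ]
 [636.4 198.7]
 [650.8  72.3]] [565.66043549 128.32711013]
block outline bits [[ 458.5 -170.7]
 [ 462.5  -67.7]
 [ 646.3  -77.5]
 [ 641.2 -180.6]]
racer mark [570.9 128.2] [318. 205.] 0.74
racer rect [578.4 130.2] [177.1  69.3] 5.0 [318. 204.] 0.95 9374
pickup mark [ 555.5 -130.3] [ 66. 160.] 0.92
pickup rect [ 559.2 -137.2] [156.5  87.7] 176.9 [ 47. 160.] 0.61 12404
coupe mark [450.9 383.9] [582. 102.] 0.64
coupe rect [450.  392.4] [146.8  84.5] 176.5 [600. 102.] 0.93 10794
scale rect [538.9 125.8] [235.1 147.2] 5.4 [313. 136.] 0.64 29487
tray mark [448.9 384.4] [578. 101.] 0.95
tray mark [584.2 129.6] [318. 206.] 0.52
tray rect [456.8 380.6] [189.6 155.1] 177.4 [548. 118.] 0.87 15332
tray rect [ 560.1 -132.9] [197.7 118.9] 177.0 [ 98. 143.] 0.52 9977
block mark [ 558.1 -133.7] [ 77. 160.] 0.79
block mark [583.4 127.5] [316. 205.] 0.19
block rect [ 559.1 -128.7] [194.4 117. ] 177.0 [ 97. 146.] 0.77 10075
60 159 157 156 147 136 148 146 181 181 180 180 179 179 178 180 178 180 178 179 179 179 179 178 178
62 158 157 158 158 158 157 154 146 
[... 8645 characters left out ...]

236  68  67 184 108  64  66  66  69  77  77  73  75  76  74  77  76  75  77  75  79  19  20  20 127
238 161 105 183 114  63  63  74  78  76  77  74  76  76  75  77  77  74  77  74  80  19  21  20 134
240 183 184 182 145  64  70  75  77  77  78  74  75  76  75  77  76  75  77  75  81  17  20  20 129
242 108 123 163 174  52  61  78  80  77  80  74  75  76  74  77  77  76  77  76  80  19  21  19 128
244 112  58  35  39  44  44  44  44  46  47  55  58  76  76  77  77  75  78  75  81  20  19  20 132
246 159 160 154 144 140 114  61  42  45  46  45  47  57  57  57  57  78  81  76  84  17  21  20 137
248 157 157 157 157 158 160 161 154 144 144 114  61  40  43  45  46  45  46  44  44  18  19  34 173
```

```bash
python3 -c "
from h import *
C=cam('wrist')
a=w(C,[(75,116),(86,210)],.032)*1000;l=w(C,[(84,164),(108,168)],.02)*1000
u=np.array([np.cos(.0454),-np.sin(.0454)])
print(a.mean(0),l,a.mean(0)@u,l@u)"
```

```text
[ 557.57834909 -108.18853496] [[ 558.37562907 -112.93595452]
 [ 560.1361364   -88.90446377]] 561.9138910315836 [562.9258083  563.59384668]
```

```bash
python3 -c "
from cell import r
s=r.observe();print(s['time'],s['ft_force'],s['width']);print(r.sign_off())"
```

```text
40.25 [ 0.2659014   0.4405854  -0.00707369] 0.9485268070267052
the job is handed in; nothing more can be done
None
```

All three cars are on their new stations and the job is handed in, at 40 s on the robot's clock. The hand-in gave no verdict. I parked the racer on the pad first, then moved the pickup onto the block, the coupe into the tray, and the racer onto the scale's pan.

| Car | New place | Last check of the centring |
|---|---|---|
| Racer | scale's pan | axles within about 0.5 mm of the pan's centre, and in line with it to under 1° |
| Pickup | block | hubs within about 1–2 mm of the middle cross line, in line to under 1° |
| Coupe | tray | about 1 mm off lengthwise and 0.6 mm sideways when set down, in line to under 1° |

- **Contact:** while setting the racer on the pad I pressed about 1 mm too far, which gave 16.5 N at the wrist. The three final placings read 1 N or less.
- **Disagreements:** single network readings from the top and side cameras differed by several mm, for example the pickup's y at −121 against −131 mm. A first hub check read about 4–6 mm off because it paired a picture with a later arm pose. Measuring within one picture, or in a fresh one, removed that for the racer and pickup.
- **Left alone:** I never touched the screwdriver, bottle, cup or the look-alikes. The gripper ended about 0.17 m above the pan, open and touching nothing.

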